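# Chock a plaster-filled casting flask on its sloping rack and open the gate

## Robot

A 6-joint arm with a two-finger parallel gripper is mounted at the origin on the work surface. World frame = base frame: x ahead of the robot, y to its left, z up, the work surface at z = 0. Lengths are in m, angles in degrees, forces in N, time in s.
With the tool pointing down it reaches from about 0.4 to 0.825 m from the base axis. Payload 7 kg.
Tool frame: the origin (TCP) lies midway between the tips of the shut fingers; the grasp point (between the pads) lies 19 mm behind it; z points along the fingers, x is the direction in which the jaws open and shut, and the axes are right-handed (so a half turn about z gives the same grasp; the last joint's range is limited). The gripper opens to 88 mm and grips with 3 to 60 N. Pads are 19 mm wide; open, the fingers measure 130 mm over their backs; the gripper's body (78 mm by 193 mm) begins 47 mm behind the grasp point.
Start: joints at [16.507, 20.546, 0.682, 0, -70.136, -16.507], TCP at [0.675, -0, 0.227] pointing down, gripper open.
Joint ranges: [-176.03, 176.03], [-82.01, 121.73], [-58.28, 71.71], [-173.87, 95.51], [-174.79, -0.11], [-173.66, 173.66]. Speed limits (degrees/s): [136.94, 136.94, 172.46, 180, 180, 180].

## Interface

Orientations are given as [roll, pitch, yaw] about the fixed x, y, z axes, in that order (R = Rz(yaw) Ry(pitch) Rx(roll)).
In Python, from plant import * gives the robot as it stands. The module is installed in compiled form; this text tells all that it offers.
- The arm moves only by the shell command python3 -m pendant 'ROWS' [OPENING]. ROWS is JSON, a list that holds one entry, the list of rows, each a list of 6 numbers: the shift along the world's x, y, z in mm, then the turn, a rotation vector about the world's x, y, z in degrees. A call has 1 to 10 rows; each row is the pose to reach, as a shift and turn from the pose commanded when the call began; what a row does not reach only later rows make up. A row lasts 1/8 s, in which the tool goes at most 62.5 mm and 10.7 degrees, less where a joint would pass 70% of its speed; a pose out of reach is approached as far as the arm can. A call with a gripper value outside its range is refused whole. OPENING is the closure, from -1 (fully open) to 1 (shut), set as the call begins (- or left out, the last holds). The fingers move at their own pace and stop on an object; the grip force is fixed at half the most. Time passes only in rows, so rows that repeat a pose let the fingers close. It gives the time, the measured TCP pose, the force and the opening at its end, in the units of the state.
- get_obs(): the state, without advancing time (a new reading comes with each control period).
- snapshot(name): name is "scene" or "side" or "wrist"; returns a dict with "pixels" (400x640x3 uint8, red, green, blue), "depth" (400x640 float32, m along the optical axis (not along the pixel's ray), 0 where there is no reading), "fx", "fy", "cx", "cy" (pixels), "pose" (4x4, takes a point from camera to world coordinates); the wrist camera has in their place "tool_from_camera" (4x4, takes a point from camera to tool coordinates, whose origin is the TCP and whose axes are the tool frame's). Camera axes: x right, y down, z forward; pixel columns grow to the right and rows downward; lengths in m; the calibration is good to about 2 mm. A picture is of the moment at which its call begins: read the wrist's pose just before it.
- close_job(): hands the job in, once; it reports no verdict.
The state is a dict: "clock": time; "joint_pos": joint angles; "qvel": joint speeds; "tau": joint torques, N m; "tool_pos": TCP position; "orientation": TCP orientation; "force": force on the tool from outside, world axes, zero at the start; "moment": the same for the moment, N m; "opening": finger opening in m.
Only numpy, scipy, OpenCV 4.12 (cv2) and the standard library are available. Lean on these libraries where they do the work, as an engineer would, in place of code of your own. Each camera call takes 0.05 s, during which the arm holds its last target. There are 200 camera calls.

## Task

The casting flask on the sloping rack is kept from rolling only by the swing gate. Pick up the yellow wedge chock, push it nose first up the slope under the closed gate, centrally against the flask's low side, and press it home firmly but gently (the plaster inside cracks easily); then let go of the chock and swing the red-knobbed gate wide open, so that the chock alone holds the flask where it lay, and finish clear of everything. The flask must not roll or be touched by the robot, and everything else on the bench stays where it is.

Things in the scene. Friction and masses are not known exactly. Their poses are not given: they have to be found in the camera images.
- rack: fixed plywood rack, 305 mm down the slope by 220 mm wide. Origin on the bench under it; own +x = horizontal uphill direction, +y = across the slope, +z = straight up. Its flat top slopes by 6 degrees (0.105 rad): surface height in mm = 40 + 0.105*(x - 60), x being rack x, from -174 to +130 mm
- rest (a point): point on the rack's top, at mid width, on the line where the flask rests: rack (60, 0, 40) mm; axes as the rack's. The chock's stiff sliding nose was left 0 to 14 mm drawn out, not reported: seated, the chock's origin is 102 to 117 mm downhill of this line. Feel for the contact, then press home with about 8 to 10 N up the slope (over 5 N at the flask is a firm seat)
- bumper (a point): top edge of the fixed rigid rubber-faced bumper, 100 mm wide, 52 mm high, on the uphill side of the flask, practically touching it, so that the flask cannot give way when it is pressed uphill
- flask: loose steel cylinder full of plaster, 75 mm in diameter, 90 mm long, about 0.7 kg, lying across the slope between bumper and gate, within half a millimetre of each. Origin at its centre, own y along its axis; x and z turn as it rolls. Its plaster cracks when the chock presses on it with more than 15 N
- chock: loose chock, 0.26 kg, 105 to 119 mm long. Origin on its underside below the middle of its black grip block (40 mm long in x, 36 wide in y, 31 high: grip it across y); own +x points to the yellow wedge nose (50 mm wide, 26 high, face at 45 degrees, toe 85 to 99 mm ahead of the origin) on a neck 26 mm wide, 16 high. The flat underside slides on the rack
- gate (a joint): swing gate: 0 = shut (across the low side of the flask), 1.57 rad = wide open (pointing downhill). It turns about a post at the rack's +y edge, stays where it is left, and needs about 1.5 to 2 N at the knob
- gate_knob (a point): middle of the upper part of the gate's upright round red knob, 18 mm in diameter, 60 mm high; this point is 23 mm below its top and 85 mm from the rack's surface. The bar below is 12 mm wide, its underside 38 mm and its top 48 mm from the rack's surface, so it passes over the chock (31 mm high)
- gate_hinge (a point): on the gate's turning axis (square to the rack's top), at the bar's height; the knob's axis is 155 mm from it
- wax_block: loose green wax block 85 x 50 x 28 mm, a bystander: leave it; origin under its centre
- wax_tree: loose pale blue base (72 mm across) with a red wax tree, 115 mm high, a bystander: leave it; origin under its centre
- black_can: loose black can 72 mm across, 100 mm high, a bystander: leave it; origin under its centre
Things that resemble listed ones, but are neither listed nor needed, are in the scene too. There is more than one size of the chock; the job needs the smaller. Leave any green look-alike of the flask alone.

How it is judged:
By the outcome, as a careful person would: the job done as asked, in the order asked, and still so for the second after the job is handed in, with the robot touching nothing.
It also fails if it takes over 72 s, if anything falls off the work surface, if the arm or the gripper's body presses on something with over 40 N, if the wrist force passes 120 N, or if a joint passes its speed limit or range.

## Working session

There is one attempt and no reset: what is moved stays moved. The work goes in short steps, Python scripts to look and compute and a shell command to move; the robot and the scene stay as the last step left them, time stands still between calls to the robot, and variables do not carry over. Pictures are saved under pics/ and viewed, about 8 in all and at most 12, crops included, and the job is handed in when it is done.

```bash
mkdir -p pics
python3 - <<'E'
from plant import *
import cv2,numpy as np,pickle
o=get_obs();print(o)
for n in("scene","side"):
    s=snapshot(n);pickle.dump(s,open(n+".pkl","wb"));cv2.imwrite(f"pics/{n}0.png",s["pixels"][:,:,::-1])
    print(n,s["fx"],s["cx"],s["cy"],np.round(s["pose"],3).tolist())
E
```

```text
{'clock': 0.0, 'joint_pos': array([ 1.65098568e+01,  2.05924036e+01,  6.32429628e-01, -1.93045185e-02,
       -7.01357131e+01, -1.65068305e+01]), 'qvel': array([-0.01073672, -0.00848602, -0.03414295, -0.01816404,  0.04043702,
       -0.05599698]), 'tau': array([-8.00930356e-04, -5.82726967e+01,  2.93058443e+01,  6.99745238e+00,
        6.93249181e-03, -2.06530804e-04]), 'tool_pos': array([ 6.74501209e-01, -2.56810594e-07,  2.25604114e-01]), 'orientation': array([-1.79990209e+02, -9.68999321e-02,  1.79996443e+02]), 'force': array([-0.13401426, -0.53877197, -0.54760853]), 'moment': array([ 0.02475881, -0.03862662,  0.03843566]), 'opening': 0.08782223515845798}
scene 415.82036354881336 323.0632462719863 193.57167142217173 [[0.146, 0.735, -0.662, 1.502], [0.989, -0.119, 0.086, -0.155], [-0.015, -0.667, -0.745, 1.102], [0.0, 0.0, 0.0, 1.0]]
side 415.10461096368203 312.9387937762871 198.57797175314047 [[0.734, -0.414, 0.538, -0.134], [-0.679, -0.44, 0.588, -0.855], [-0.007, -0.797, -0.604, 0.914], [0.0, 0.0, 0.0, 1.0]]
```

View pics/scene0.png

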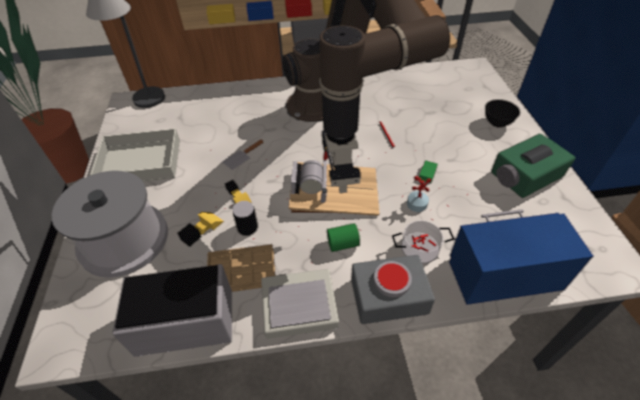

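View pics/side0.png

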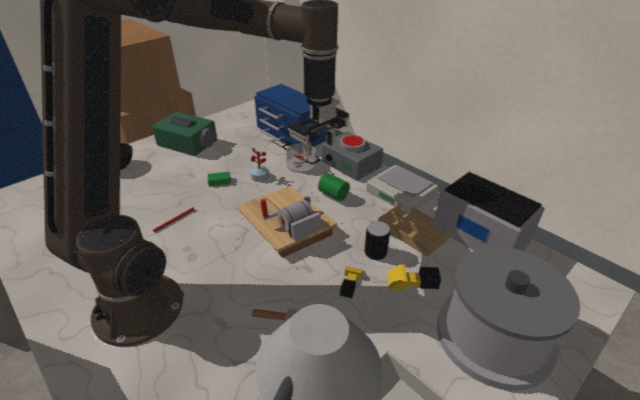

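The scene shows the rack at about (335,188), the chocks at (238,195) small and (200,228) large, and the knob near (327,153). The side view shows the knob at (264,207), the small chock at (350,282) and the large one at (410,278).

```bash
cat > h.py <<'E'
from plant import *
import cv2,numpy as np,pickle
from scipy.spatial.transform import Rotation as R
def tool():
    o=get_obs();T=np.eye(4);T[:3,:3]=R.from_euler('xyz',o["orientation"],degrees=True).as_matrix();T[:3,3]=o["tool_pos"];return T
def shot(n,f):
    T=tool();s=snapshot(n)
    if n=="wrist": s["pose"]=T@s["tool_from_camera"]
    pickle.dump(s,open(f+".pkl","wb"));cv2.imwrite(f"pics/{f}.png",s["pixels"][:,:,::-1]);return s
def pts(s):
    v,u=np.mgrid[:400,:640];d=s["depth"];P=np.stack([(u-s["cx"])/s["fx"]*d,(v-s["cy"])/s["fy"]*d,d],-1)
    return P@s["pose"][:3,:3].T+s["pose"][:3,3]
def onplane(s,uv,z):
    uv=np.atleast_2d(uv);r=np.c_[(uv[:,0]-s["cx"])/s["fx"],(uv[:,1]-s["cy"])/s["fy"],np.ones(len(uv))]@s["pose"][:3,:3].T
    c=s["pose"][:3,3];return c+r*((z-c[2])/r[:,2])[:,None]
def hsv(s): return cv2.cvtColor(s["pixels"],cv2.COLOR_RGB2HSV)
def comps(m,amin=12):
    n,l,st,ce=cv2.connectedComponentsWithStats(m.astype(np.uint8));return [(l==i,st[i],ce[i]) for i in range(1,n) if st[i][4]>=amin]
E
python3 - <<'E'
from h import *
shot("wrist","w0")
for n in("scene","side","w0"):
    s=pickle.load(open(n+".pkl","rb"));P=pts(s);H=hsv(s);h,S,V=H[...,0],H[...,1],H[...,2]
    for name,m in(("yel",(h>18)&(h<32)&(S>150)&(V>90)),("red",((h<6)|(h>174))&(S>150)&(V>70)),("wood",(h>8)&(h<22)&(S>60)&(S<160)&(V>110))):
        for c,st,ce in comps(m,20):
            p=P[c&(s["depth"]>0)]
            if len(p)<10 or np.abs(np.median(p,0)[:2]-[.6,0]).max()>.6: continue
            print(n,name,st,np.round(ce),"med",np.round(np.median(p,0),3),"p2",np.round(np.percentile(p,2,0),3),"p98",np.round(np.percentile(p,98,0),3))
a=cv2.resize(pickle.load(open("scene.pkl","rb"))["pixels"][140:250,170:390],None,fx=3.6,fy=3.6,interpolation=2)[:290]
b=cv2.resize(pickle.load(open("side.pkl","rb"))["pixels"][180:310,230:450],None,fx=3.6,fy=3.6,interpolation=2)
c=np.vstack([a,b]);cv2.imwrite("pics/c0.png",cv2.resize(c,(int(c.shape[1]*595/c.shape[0]),595))[:,:,::-1])
E
```

```text
scene yel [232 190  17  12 114] [239. 196.] med [ 0.513 -0.323  0.023] p2 [ 0.476 -0.343  0.014] p98 [ 0.529 -0.293  0.032]
scene yel [196 212  26  22 310] [207. 221.] med [ 0.611 -0.427  0.025] p2 [ 0.571 -0.456  0.011] p98 [ 0.638 -0.389  0.04 ]
scene red [415 177  16  13  72] [422. 183.] med [0.626 0.284 0.11 ] p2 [0.601 0.266 0.079] p98 [0.644 0.31  0.127]
scene red [413 235  14   7  36] [420. 238.] med [0.79  0.241 0.038] p2 [0.774 0.223 0.017] p98 [0.8   0.256 0.051]
scene red [378 264  30  26 597] [393. 277.] med [0.952 0.1   0.114] p2 [0.916 0.066 0.11 ] p98 [0.987 0.136 0.118]
scene wood [ 288  164   92   52 2233] [346. 196.] med [0.589 0.055 0.028] p2 [ 0.445 -0.139  0.016] p98 [0.739 0.162 0.293]
scene wood [232 190  20  14  81] [243. 197.] med [ 0.513 -0.306  0.019] p2 [ 0.473 -0.345 -0.001] p98 [ 0.612 -0.279  0.103]
scene wood [197 211  11   7  23] [201. 213.] med [ 0.568 -0.451  0.023] p2 [ 0.539 -0.467  0.001] p98 [ 0.583 -0.43   0.04 ]
scene wood [211 213  13  17  51] [217. 221.] med [ 0.598 -0.395  0.008] p2 [ 0.556 -0.415  0.001] p98 [ 0.629 -0.378  0.017]
scene wo
[... 1616 characters left out ...]
204.] med [ 0.437 -0.002  0.143] p2 [ 0.429 -0.009  0.141] p98 [0.444 0.005 0.145]
w0 wood [ 369   31   46   85 2032] [389.  73.] med [ 0.599 -0.116  0.043] p2 [ 0.583 -0.152  0.039] p98 [ 0.615 -0.077  0.047]
w0 wood [ 523   68   68  107 1414] [564. 111.] med [ 0.407 -0.089  0.043] p2 [ 0.366 -0.119 -0.   ] p98 [ 0.429 -0.012  0.048]
w0 wood [  335   117   203   145 14338] [421. 205.] med [0.557 0.031 0.029] p2 [ 0.424 -0.045  0.02 ] p98 [0.64  0.104 0.036]
w0 wood [396 131  32  24 444] [413. 142.] med [ 0.566 -0.046  0.036] p2 [ 0.552 -0.056  0.035] p98 [ 0.584 -0.034  0.076]
w0 wood [392 289  16   4  43] [400. 290.] med [0.559 0.157 0.015] p2 [ 0.548  0.131 -0.001] p98 [0.581 0.17  0.055]
```

View pics/w0.png

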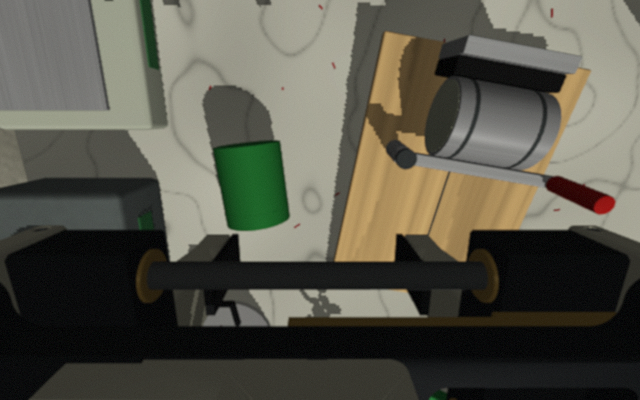

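View pics/c0.png

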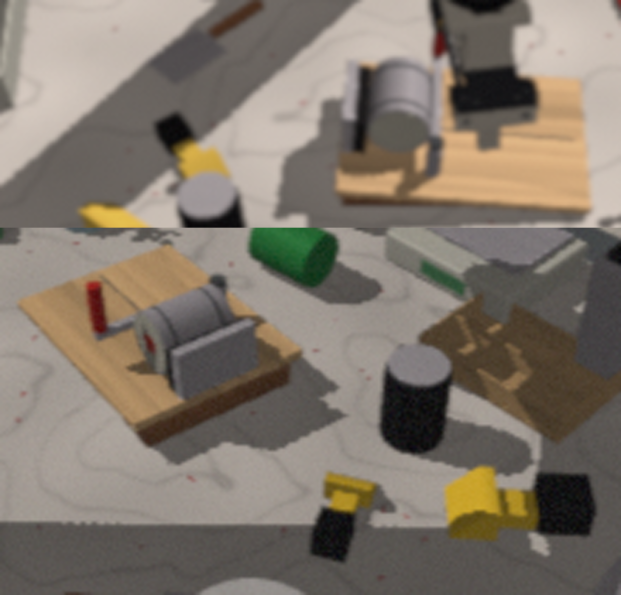

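The wrist view shows the gate post at (400,153), the knob at (604,204), the flask at (495,125) and the bumper at (510,65). The crop confirms that the small chock (side view) has its grip pointing towards the robot. Next I fit the rack frame.

```bash
cat > fit.py <<'E'
from h import *
from scipy.optimize import least_squares
Q=[]
for n in("w0","scene","side"):
    s=pickle.load(open(n+".pkl","rb"));P=pts(s);H=hsv(s);h,S,V=H[...,0],H[...,1],H[...,2]
    m=(h>8)&(h<24)&(S>50)&(S<190)&(V>60)&(s["depth"]>0)&(P[...,2]>.01)&(P[...,2]<.056)&(P[...,0]>.33)&(P[...,0]<.72)&(P[...,1]>-.2)&(P[...,1]<.22)
    Q.append(P[m])
    A=np.c_[P[m],np.ones(m.sum())];q=P[m]
    for _ in range(8):
        c=np.linalg.lstsq(np.c_[q[:,:2],np.ones(len(q))],q[:,2],rcond=None)[0];r=P[m]@[c[0],c[1],-1]+c[2];q=P[m][abs(r)<.004]
    print(n,len(q),"slope deg",np.degrees(np.arctan(np.hypot(*c[:2]))),"uphill yaw",np.degrees(np.arctan2(c[1],c[0])))
    print(" extents", [np.round(cv2.minAreaRect((q[:,:2]*1000).astype(np.float32)),1) if 0 else cv2.minAreaRect((q[:,:2]*1000).astype(np.float32))], "z at .5,0:",c@[.5,0,1])
    # extents along candidate yaws
    for yaw in(-105,-102.5,-100):
        u=np.array([np.cos(np.radians(yaw)),np.sin(np.radians(yaw))]);v=np.array([-u[1],u[0]])
        print(yaw,np.round([*np.percentile(q[:,:2]@u,[.3,99.7]),*np.percentile(q[:,:2]@v,[.3,99.7])],4))
E
python3 fit.py
python3 - <<'E'
from h import *
s=pickle.load(open("w0.pkl","rb"));P=pts(s)
for u,v in((400,153),(395,147),(408,160),(604,204),(548,182),(480,168),(440,50),(580,60),(470,75),(485,76),(490,90),(540,95),(450,90)): print(u,v,np.round(P[v,u],4))
for n,uv in(("side",(347,288)),("scene",(233,188))):
    s=pickle.load(open(n+".pkl","rb"));H=hsv(s);P=pts(s)
    m=(H[...,2]<45)&(P[...,2]>.004)&(P[...,2]<.06)&(s["depth"]>0);l=np.zeros_like(m);l[uv[1]-15:uv[1]+15,uv[0]-14:uv[0]+14]=1
    q=P[m&l];print(n,len(q),np.round(np.percentile(q,[3,50,97],axis=0),3)); t=q[q[:,2]>.026];print(len(t),np.round(t.mean(0),4) if len(t) else 0, cv2.minAreaRect((t[:,:2]*1000).astype(np.float32)) if len(t) else 0)
E
```

```text
w0 22345 slope deg 5.953360674749493 uphill yaw -99.84548263024068
 extents [((524.3750610351562, 11.107162475585938), (302.94232177734375, 220.8217010498047), 80.4271011352539)] z at .5,0: 0.0328214443606402
-105 [-0.2699  0.0091  0.3964  0.6245]
-102.5 [-0.2439  0.0272  0.4021  0.6251]
-100 [-0.2174  0.0478  0.4063  0.625 ]
scene 2109 slope deg 5.987659116741998 uphill yaw -100.31425004703392
 extents [((525.1055297851562, 13.52545166015625), (303.0193176269531, 225.24903869628906), 80.36092376708984)] z at .5,0: 0.0356064815357693
-105 [-0.3041 -0.0065  0.386   0.6255]
-102.5 [-0.279   0.0189  0.3962  0.6265]
-100 [-0.2551  0.0453  0.4057  0.6267]
side 1990 slope deg 5.900990150011082 uphill yaw -99.60298693694837
 extents [((521.3487548828125, 9.618743896484375), (308.6595458984375, 221.43753051757812), 80.66234588623047)] z at .5,0: 0.03302104921630694
-105 [-0.3009  0.0146  0.3825  0.6207]
-102.5 [-0.2768  0.0331  0.3929  0.6215]
-100 [-0.2522  0.0518  0.4021  0.6222]
400 153 [ 0.5945 -0.0387  0.0905]
395 147 [ 0.5941 -0.0424  0.0687]
408 160 [ 0.5856 -0.0316  0.0883]
604 204 [ 0.437  -0.0025  0.1432]
548 182 [ 0.4449 -0.0098  0.0891]
480 168 [ 0.5111 -0.0228  0.0828]
440 50 [ 0.5492 -0.1377  0.0463]
580 60 [ 0.4521 -0.1183  0.1055]
470 75 [ 0.5379 -0.1081  0.0936]
485 76 [ 0.5254 -0.107   0.0956]
490 90 [ 0.5236 -0.0946  0.1037]
540 95 [ 0.475  -0.0909  0.0978]
450 90 [ 0.5511 -0.0961  0.086 ]
side 205 [[ 0.431 -0.372  0.007]
 [ 0.446 -0.356  0.029]
 [ 0.472 -0.335  0.034]]
130 [ 0.4522 -0.3526  0.0306] ((453.5191955566406, -350.7508850097656), (40.937416076660156, 32.68441390991211), 29.257997512817383)
scene 91 [[ 0.443 -0.364  0.017]
 [ 0.464 -0.347  0.032]
 [ 0.48  -0.329  0.036]]
74 [ 0.4612 -0.3465  0.0329] ((461.8865661621094, -346.34869384765625), (39.87580871582031, 31.553050994873047), 27.29693031311035)
```

```bash
python3 -m pendant '[[[-28,-38,0,0,0,10],[-55,-75,0,0,0,20],[-83,-113,0,0,0,30],[-110,-150,0,0,0,40],[-138,-188,0,0,0,50],[-165,-226,0,0,0,60],[-193,-263,0,0,0,70],[-220,-301,0,0,0,80],[-248,-338,0,0,0,90],[-275,-376,0,0,0,100]]]' && python3 -m pendant '[[[0,0,0,0,0,9],[0,0,0,0,0,18],[0,0,0,0,0,18]]]'
python3 - <<'E'
from h import *
print(get_obs()["joint_pos"])
s=shot("wrist","w1");P=pts(s);H=hsv(s);h,S,V=H[...,0],H[...,1],H[...,2]
for c,st,ce in comps((h>18)&(h<32)&(S>140)&(V>70),40):
    p=P[c&(s["depth"]>0)];print("yel",st,np.round(np.percentile(p,[2,50,98],axis=0),4).tolist())
for c,st,ce in comps((V<60)&(S<110)&(P[...,2]>.024)&(P[...,2]<.037)&(s["depth"]>0),100):
    p=P[c];print("blk",st,np.round(p.mean(0),4),cv2.minAreaRect((p[:,:2]*1000).astype(np.float32)))
E
```

```text
clock: 1.4
tool_pos: [0.3988, -0.377, 0.2266]
orientation: [-180.0, 0.0, -79.7]
force: [-0.2, -0.1, -0.2]
opening: 0.0876
clock: 1.78
tool_pos: [0.3997, -0.3761, 0.2264]
orientation: [180.0, 0.0, -62.1]
force: [-0.2, 0.1, 0.0]
opening: 0.0874
[-2.28020812e+01  8.70613667e+00 -1.53590554e+01 -6.97044222e-03
 -6.59580355e+01  1.40722509e+02]
yel [ 400    4   92   82 4832] [[0.5563, -0.4656, 0.0032], [0.5948, -0.423, 0.0216], [0.6342, -0.3857, 0.0355]]
yel [ 296   44   45   66 2160] [[0.4734, -0.343, 0.0019], [0.5102, -0.3211, 0.0163], [0.5402, -0.2896, 0.0271]]
blk [488   2  14  50 272] [ 0.6305 -0.4625  0.031 ] ((629.8246459960938, -463.2452697753906), (46.22208786010742, 6.792679309844971), 50.91592025756836)
blk [304 109  30  36 987] [ 0.4556 -0.3479  0.0307] ((455.524658203125, -347.58709716796875), (38.28114318847656, 33.29324722290039), 28.662246704101562)
```

View pics/w1.png

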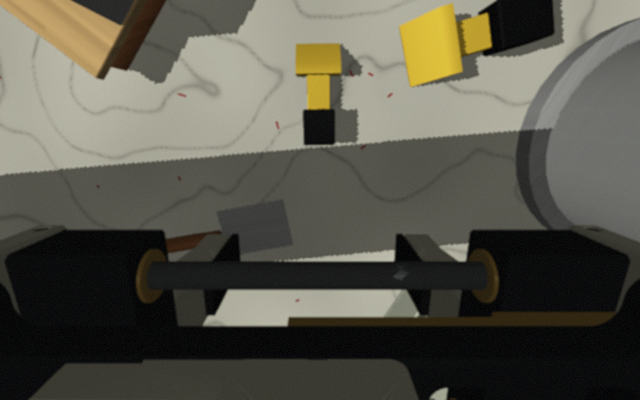

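Small chock: grip centre at (319,127), nose up at (318,58), in line with the tool. Now I descend and grip.

```bash
python3 -m pendant '[[[26,13,-40,0,0,0],[52,26.5,-90,0,0,0],[52,26.5,-140,0,0,0],[52,26.5,-180,0,0,0],[52,26.5,-205,0,0,0],[52,26.5,-222,0,0,0],[52,26.5,-222,0,0,0]]]' -1 && python3 -m pendant '[[[0,0,0,0,0,0],[0,0,0,0,0,0],[0,0,0,0,0,0],[0,0,0,0,0,0],[0,0,0,0,0,0],[0,0,0,0,0,0]]]' 1
```

```text
clock: 2.7
tool_pos: [0.4511, -0.349, 0.0032]
orientation: [179.9, 0.1, -62.1]
force: [0.0, -0.2, 0.5]
opening: 0.087
clock: 3.45
tool_pos: [0.452, -0.3496, 0.0047]
orientation: [-180.0, -0.0, -62.0]
force: [0.1, 0.1, 0.7]
opening: 0.036
```

```bash
python3 -m pendant '[[[0,0,30,0,0,0],[0,0,70,0,0,0],[0,0,110,0,0,0],[0,0,150,0,0,0],[0,0,180,0,0,-10],[8,20,195,0,0,-20],[20,55,195,0,0,-30],[32,100,195,0,0,-40],[44,150,195,0,0,-50],[56,200,195,0,0,-60]]]' && python3 -m pendant '[[[6,50,0,0,0,-10],[12,100,0,0,0,-20],[18,150,0,0,0,-30],[24,195,0,0,0,-40],[30,230,0,0,0,-50],[32,252,0,0,0,-60],[32,252,0,0,0,-67.7],[32,252,0,0,0,-67.7]]]' && python3 -m pendant '[[[0,0,-30,-3,0.5,0],[0,0,-70,-5.91,1.01,0],[0,0,-100,-5.91,1.01,0],[0,0,-113,-5.91,1.01,0],[0,0,-113,-5.91,1.01,0]]]'
python3 - <<'E'
from h import *
print(get_obs()["joint_pos"])
s=shot("wrist","w2");shot("side","s2")
E
```

```text
clock: 4.7
tool_pos: [0.5076, -0.1479, 0.199]
orientation: [179.9, -0.0, -122.4]
force: [0.5, -0.5, -2.4]
opening: 0.0361
clock: 5.7
tool_pos: [0.5394, 0.1027, 0.1989]
orientation: [-180.0, -0.1, 170.4]
force: [-0.4, -0.5, -3.3]
opening: 0.0356
clock: 6.32
tool_pos: [0.5398, 0.102, 0.0862]
orientation: [-173.9, -0.1, 170.4]
force: [0.6, -0.1, -1.7]
opening: 0.0358
[ 34.2306105   17.94836208 -26.11701563   5.60909285 -50.31627426
 -47.62111347]
```

View pics/w2.png

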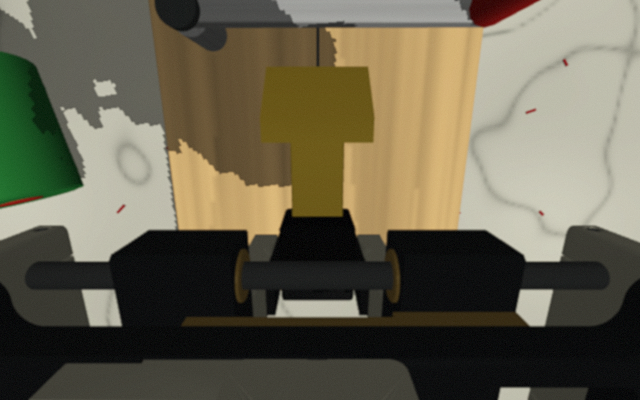

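The wrist view shows the chock in hand, nose at (318,90), lined up with the rack, whose edges are at columns ~160–178 and 465–480. Now I check the centring in numbers.

Run:
```python
from h import *
s=pickle.load(open("w2.pkl","rb"));P=pts(s);H=hsv(s);h,S,V=H[...,0],H[...,1],H[...,2]
yaw=np.radians(-99.7);u=np.array([np.cos(yaw),np.sin(yaw)]);v=np.array([-u[1],u[0]]);O=np.array([.5207,-.0106])
def rk(p): p=np.atleast_2d(p);d=p[:,:2]-O;return np.c_[d@u,d@v,p[:,2]]*1000
X=rk(P.reshape(-1,3)).reshape(P.shape)
on=abs(X[...,2]-(40+.105*(X[...,0]-60)))<5
wood=on&(s["depth"]>0)&(abs(X[...,1])<125)&(h>5)&(h<25)&(S>50)
for r in range(40,225,20):
    c=np.where(wood[r])[0]; print(r,c[0],c[-1],np.round(X[r,c[0]],1),np.round(X[r,c[-1]],1),"mid",round((X[r,c[0],1]+X[r,c[-1],1])/2,1))
for r in(75,90,110,130,150,170,190,205):
    c=[i for i in range(255,385) if s["depth"][r,i]>0 and 0.05<P[r,i,2]<.135 and h[r,i]>15 and h[r,i]<35 and S[r,i]>120]
    print("nose",r,c[0],c[-1],np.round(X[r,c[0]+1],1),np.round(X[r,c[-1]-1],1),"mid",round((X[r,c[0]+1,1]+X[r,c[-1]-1,1])/2,1))
m=(P[...,2]>.07)&(S>150)&((h<6)|(h>174))&(np.arange(640)[None]>450)&(np.arange(400)[:,None]<60)&(s["depth"]>0);print("knob",m.sum(),np.round(X[m].mean(0),1))
print("tcp",rk(tool()[:3,3]))
w=pickle.load(open("w0.pkl","rb"));Pw=pts(w);Xw=rk(Pw.reshape(-1,3)).reshape(P.shape);
f=(abs(Xw[...,1])<75)&(Xw[...,0]>25)&(Xw[...,0]<90)&(Xw[...,2]>70)&(Xw[...,2]<125)&(w["depth"]>0);print("flask",np.round(np.percentile(Xw[f],[1,50,99],axis=0),1))
```

```text
40 153 480 [ 13.  109.   34.3] [  13.3 -108.9   34.3] mid 0.1
60 156 478 [  0.8 108.6  33.3] [   1.3 -109.6   32.4] mid -0.5
80 158 475 [-11.6 109.4  31.1] [ -11.6 -108.8   32.1] mid 0.3
100 161 473 [-24.7 108.7  30.7] [ -24.5 -109.5   30.2] mid -0.4
120 164 470 [-38.1 108.5  28.9] [ -37.9 -109.1   29. ] mid -0.3
140 166 468 [-52.  109.4  26.6] [ -51.8 -109.8   27. ] mid -0.2
160 169 465 [-66.3 108.4  26.4] [ -66.2 -109.1   26.4] mid -0.3
180 172 462 [-81.3 108.6  23.8] [ -81.1 -109.1   24.2] mid -0.3
200 174 460 [-96.7 108.8  22.7] [ -96.4 -109.1   23.7] mid -0.1
220 177 457 [-112.6  108.3   21.5] [-112.4 -108.9   21.8] mid -0.3
nose 75 265 368 [-24.1  24.3  98.2] [-24.  -24.1  97.9] mid 0.1
nose 90 263 370 [-32.2  24.3 104.7] [-31.8 -24.3 103.2] mid -0.0
nose 110 260 372 [-41.9  24.9 110.9] [-42.  -24.  111.8] mid 0.4
nose 130 260 373 [-50.9  24.5 114.8] [-50.7 -24.5 113.5] mid 0.0
nose 150 290 343 [-59.4  12.3 104.4] [-59.4 -12.1 103.9] mid 0.1
nose 170 291 342 [-69.1  12.1 102.1] [-69.  -11.8 102.8] mid 0.1
nose 190 291 342 [-79.2  12.4 100.1] [-79.  -12.1 101.4] mid 0.2
nose 205 291 342 [-86.7  12.4 100.8] [-86.8 -12.3 100.1] mid 0.1
knob 1099 [  3.4 -80.7 100.9]
tcp [[-114.96089815    0.75263234   87.73589847]]
flask [[ 25.8 -45.1  73.6]
 [ 57.    7.1 110.1]
 [ 89.   44.9 115.5]]
```

```bash
python3 -m pendant '[[[0,0,-25,0,0,0],[0,0,-45,0,0,0],[0,0,-54,0,0,0],[0,0,-57,0,0,0],[0,0,-57,0,0,0],[0,0,-57,0,0,0]]]' && python3 -m pendant '[[[0,0,-1,0,0,0],[0,0,-1,0,0,0]]]' && python3 -m pendant '[[[0,0,-1,0,0,0],[0,0,-1,0,0,0]]]'&& python3 -m pendant '[[[0,0,-1,0,0,0],[0,0,-1,0,0,0]]]'
```

```text
clock: 7.18
tool_pos: [0.5405, 0.1028, 0.0303]
orientation: [-174.1, 0.1, 170.3]
force: [0.2, -0.7, -2.8]
opening: 0.0358
clock: 7.42
tool_pos: [0.54, 0.1025, 0.0287]
orientation: [-174.0, 0.0, 170.3]
force: [0.6, 0.2, -3.1]
opening: 0.0359
clock: 7.68
tool_pos: [0.5399, 0.1025, 0.0275]
orientation: [-174.0, -0.0, 170.3]
force: [0.6, 0.0, -2.3]
opening: 0.0358
clock: 7.92
tool_pos: [0.5399, 0.1024, 0.0265]
orientation: [-174.0, -0.0, 170.3]
force: [0.4, -0.5, -2.7]
opening: 0.0361
```

```bash
for i in 1 2 ; do python3 -m pendant '[[[0,0,-0.7,0,0,0],[0,0,-0.7,0,0,0]]]' | grep -E "pos|force"; done
```

```text
tool_pos: [0.54, 0.1025, 0.0263]
force: [-2.3, 1.2, 3.5]
tool_pos: [0.54, 0.1025, 0.0263]
force: [-4.7, 0.7, 11.9]
```

```bash
python3 -m pendant '[[[0,0,1,0,0,0],[-1,-5.9,1.6,0,0,0],[-2.5,-14.8,2.6,0,0,0],[-4.2,-24.6,3.6,0,0,0],[-5.9,-34.5,4.7,0,0,0],[-7.6,-44.4,5.7,0,0,0],[-7.6,-44.4,5.7,0,0,0],[-7.6,-44.4,5.7,0,0,0]]]'
python3 - <<'E'
from h import *
s=shot("side","s3");a=s["pixels"][150:270,200:370];w=shot("wrist","w3")
c=np.vstack([cv2.resize(a,(640,452)),w["pixels"][:140]]);cv2.imwrite("pics/c3.png",c[:,:,::-1])
E
```

```text
clock: 9.43
tool_pos: [0.532, 0.0571, 0.0311]
orientation: [-173.9, -0.0, 170.3]
force: [-0.7, -4.5, 6.3]
opening: 0.0356
```

View pics/c3.png

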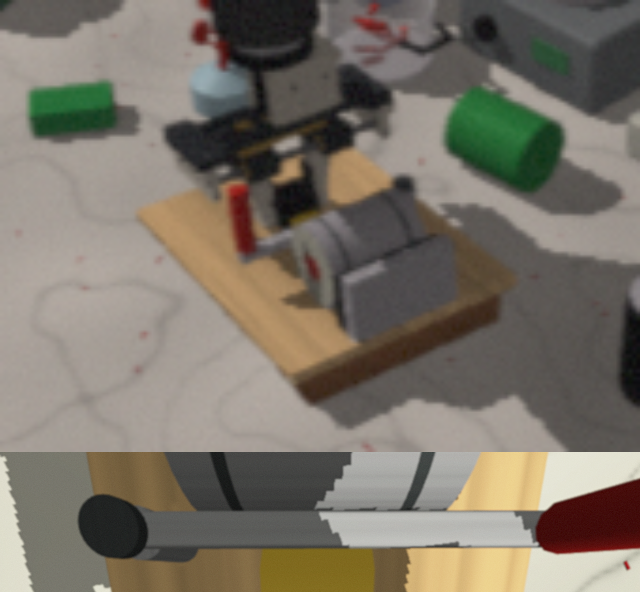

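The nose is under the bar, centred at (318,570), and has not reached the flask yet; the gate is still shut. The sideways force is odd, so I ease up and re-read.

```bash
for z in 0 0.5; do python3 -m pendant "[[[0,0,0,0,0,0],[0,0,0,0,0,0]]]" | grep -E "pos|force"; done; python3 -m pendant '[[[0,0,0.5,0,0,0],[0,0,0.5,0,0,0],[0,0,0.5,0,0,0]]]'
```

```text
tool_pos: [0.5321, 0.0574, 0.0311]
force: [-0.0, -3.3, 6.6]
tool_pos: [0.532, 0.0574, 0.0311]
force: [0.4, -4.5, 6.1]
clock: 10.4
tool_pos: [0.5319, 0.058, 0.0311]
orientation: [-174.0, -0.0, 170.3]
force: [-1.3, -0.7, -0.6]
opening: 0.0361
```

```bash
p(){ grep -E "pos|force"; }; python3 -m pendant '[[[-0.34,-1.97,0.21,0,0,0],[-0.67,-3.94,0.42,0,0,0],[-0.67,-3.94,0.42,0,0,0]]]'|p; python3 -m pendant '[[[-0.17,-0.99,0.1,0,0,0],[-0.34,-1.97,0.21,0,0,0],[-0.34,-1.97,0.21,0,0,0]]]'|p; python3 -m pendant '[[[-0.17,-0.99,0.1,0,0,0],[-0.17,-0.99,0.1,0,0,0]]]'|p
```

```text
tool_pos: [0.5316, 0.054, 0.0316]
force: [-1.1, 0.1, -3.2]
tool_pos: [0.5313, 0.0521, 0.032]
force: [-0.6, 0.1, -2.6]
tool_pos: [0.5312, 0.0511, 0.0321]
force: [0.3, -0.1, -3.0]
```

```bash
p(){ grep -E "pos|force"; }; python3 -m pendant '[[[-0.17,-0.99,0,0,0,0],[-0.34,-1.97,-0.2,0,0,0],[-0.34,-1.97,-0.2,0,0,0]]]'|p; for i in 1 2 3; do python3 -m pendant '[[[-0.17,-0.99,0.1,0,0,0],[-0.17,-0.99,0.1,0,0,0]]]'|p; done
```

```text
tool_pos: [0.531, 0.0492, 0.032]
force: [0.0, -0.4, -2.5]
tool_pos: [0.5308, 0.0482, 0.0321]
force: [0.3, 0.2, -1.8]
tool_pos: [0.5306, 0.0472, 0.0322]
force: [1.1, 0.8, -1.5]
tool_pos: [0.5305, 0.0462, 0.0323]
force: [-0.4, 0.4, -0.2]
```

```bash
p(){ grep -E "pos|force"; }; python3 -m pendant '[[[-0.17,-0.99,0.1,0,0,0],[-0.17,-0.99,0.1,0,0,0]]]'|p; for i in 1 2 3; do python3 -m pendant '[[[-0.1,-0.5,0.05,0,0,0],[-0.1,-0.5,0.05,0,0,0]]]'|p; done
```

```text
tool_pos: [0.5303, 0.0453, 0.0324]
force: [0.0, 1.5, -1.3]
tool_pos: [0.5302, 0.0448, 0.0324]
force: [0.4, 2.1, -0.3]
tool_pos: [0.5301, 0.0443, 0.0325]
force: [1.0, 1.5, 0.6]
tool_pos: [0.53, 0.0438, 0.0325]
force: [0.6, 2.4, 1.5]
```

```bash
p(){ grep -E "pos|force"; }; for i in 1 2 3 4; do python3 -m pendant '[[[-0.08,-0.5,0.08,0,0,0],[-0.08,-0.5,0.08,0,0,0]]]'|p; done
```

```text
tool_pos: [0.5299, 0.0433, 0.0326]
force: [-0.7, 2.3, 1.0]
tool_pos: [0.5298, 0.0428, 0.0327]
force: [1.5, 3.0, 1.5]
tool_pos: [0.5297, 0.0422, 0.0327]
force: [0.6, 2.4, 1.7]
tool_pos: [0.5297, 0.0419, 0.0327]
force: [0.2, 3.6, 0.2]
```

```bash
p(){ grep -E "pos|force"; }; for i in 1 2; do python3 -m pendant '[[[-0.05,-0.3,0.03,0,0,0],[-0.05,-0.3,0.03,0,0,0]]]'|p; done
```

```text
tool_pos: [0.5296, 0.0417, 0.0328]
force: [0.7, 5.3, -0.3]
tool_pos: [0.5296, 0.0416, 0.0328]
force: [-0.1, 6.3, -0.1]
```

```bash
p(){ grep -E "pos|force"; }; for i in 1 2; do python3 -m pendant '[[[-0.05,-0.3,0.03,0,0,0],[-0.05,-0.3,0.03,0,0,0]]]'|p; done; python3 -m pendant '[[[0,0,0,0,0,0],[0,0,0,0,0,0]]]'|p
```

```text
tool_pos: [0.5297, 0.0416, 0.0328]
force: [-0.5, 7.9, -0.6]
tool_pos: [0.5298, 0.0416, 0.0328]
force: [-0.3, 9.1, -0.6]
tool_pos: [0.5297, 0.0416, 0.0328]
force: [-0.5, 8.8, -0.5]
```

Contact was felt at chock origin ≈ 109 mm below the rest line, and it is seated with about 9 N. Now I let go and lift.

```bash
p(){ grep -E "pos|force|open|clock"; }; python3 -m pendant '[[[0,0,0,0,0,0],[0,0,0,0,0,0],[0,0,0,0,0,0],[0,0,0,0,0,0],[0,0,0,0,0,0],[0,0,0,0,0,0]]]' -1|p; python3 -m pendant '[[[0.3,1.5,10,0,0,0],[2,10,30,0,0,0],[5,25,60,0,0,0],[8,45,100,0,0,0],[10,60,140,0,0,0],[10,60,150,0,0,0],[10,60,150,0,0,0]]]'|p
python3 - <<'E'
from h import *
s=shot("wrist","w4");P=pts(s);a=shot("side","s4")["pixels"][150:270,200:370]
cv2.imwrite("pics/c4.png",np.vstack([s["pixels"][:230],cv2.resize(a,(500,353))if 0 else cv2.resize(a,(640,360))])[:,:,::-1])
yaw=np.radians(-99.7);u=np.array([np.cos(yaw),np.sin(yaw)]);v=np.array([-u[1],u[0]]);O=np.array([.5207,-.0106])
d=P[...,:2]-O;X=np.stack([d@u*1000,d@v*1000,P[...,2]*1000],-1)
H=hsv(s);h,S=H[...,0],H[...,1]
for n,m in(("yel",(h>18)&(h<35)&(S>150)&(abs(X[...,1])<40)&(X[...,2]>38)),("red",((h<6)|(h>174))&(S>150)&(X[...,2]>70)),("flask",(X[...,2]>100)&(abs(X[...,1])<60)&(X[...,0]>25))):
    m=m&(s["depth"]>0);print(n,m.sum(),np.round(np.percentile(X[m],[2,50,98],axis=0),1).tolist() if m.any() else 0)
E
```

```text
clock: 16.52
tool_pos: [0.5293, 0.0405, 0.0329]
force: [-0.2, -0.7, -0.7]
opening: 0.086
clock: 17.4
tool_pos: [0.5394, 0.1007, 0.1837]
force: [0.1, 0.5, -0.6]
opening: 0.0879
yel 2811 [[-100.8, -38.1, 45.7], [-27.3, -5.1, 60.4], [8.4, 21.4, 290.2]]
red 1401 [[-105.0, -91.5, 92.1], [3.4, -79.4, 141.6], [12.1, 57.9, 291.6]]
flask 4685 [[26.9, -44.7, 100.4], [36.7, -1.8, 109.0], [46.7, 42.0, 113.6]]
```

View pics/c4.png

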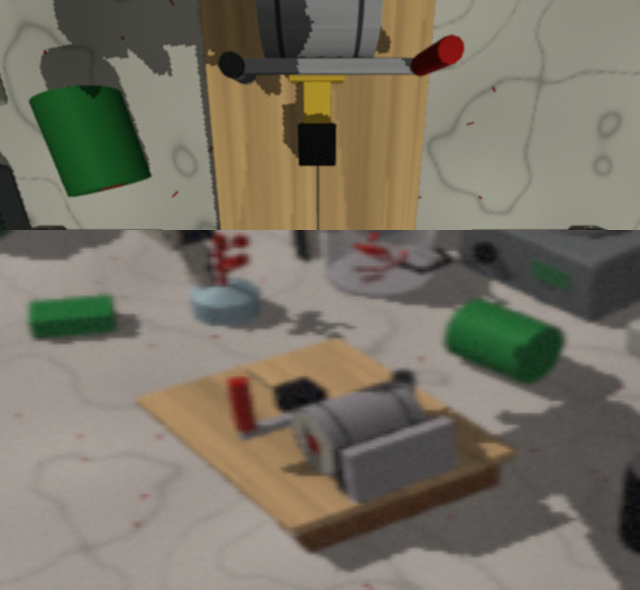

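The chock is seated and centred with its nose against the flask (317,80), the flask is unmoved, and the gate is shut with the knob at (450,50). Next I work out the gate moves.

```bash
cat > arc.py <<'E'
from h import *
yaw=np.radians(-99.7);u=np.array([np.cos(yaw),np.sin(yaw)]);v=np.array([-u[1],u[0]]);O=np.array([.5207,-.0106])*1000
c,s_=np.cos(np.radians(6)),np.sin(np.radians(6))
def W(s,y,h): # s slope coord measured at base x=17, h normal height
    x=17+s*c-h*s_; z=40+.105*(17-60)+s*s_+h*c
    return np.r_[O+x*u+y*v,z]
HY=71
def A(th,h=62):
    t=np.radians(th);return W(-155*np.sin(t),HY-155*np.cos(t),h)
if __name__=="__main__":
    now=get_obs();t=now["tool_pos"]*1000;print("now",t,now["joint_pos"])
    print("hover shift",np.round(A(0,127)-t,1),"start shift from hover",np.round(A(0)-A(0,127),1))
    for th in range(0,101,5): print(th,np.round(A(th)-A(0),1),np.round(-th*np.array([.0176,.103,.9945]),2))
E
python3 arc.py
```

```text
now [538.60225313 100.02035325 182.00930923] [ 34.13306152  12.13143904 -19.4473791    4.83208345 -62.74806327
 -46.23138253]
hover shift [-101.3 -100.1  -20.2] start shift from hover [ -1.1  -6.7 -64.6]
0 [0. 0. 0.] [0. 0. 0.]
5 [ 2.8 13.1 -1.4] [-0.09 -0.52 -4.97]
10 [ 6.8 26.  -2.8] [-0.18 -1.03 -9.94]
15 [11.9 38.4 -4.2] [ -0.26  -1.54 -14.92]
20 [18.1 50.4 -5.5] [ -0.35  -2.06 -19.89]
25 [25.3 61.8 -6.8] [ -0.44  -2.58 -24.86]
30 [33.5 72.5 -8.1] [ -0.53  -3.09 -29.84]
35 [42.5 82.4 -9.3] [ -0.62  -3.6  -34.81]
40 [ 52.4  91.6 -10.4] [ -0.7   -4.12 -39.78]
45 [ 63.1  99.8 -11.5] [ -0.79  -4.64 -44.75]
50 [ 74.5 107.1 -12.4] [ -0.88  -5.15 -49.72]
55 [ 86.4 113.3 -13.3] [ -0.97  -5.66 -54.7 ]
60 [ 98.9 118.5 -14. ] [ -1.06  -6.18 -59.67]
65 [111.8 122.6 -14.7] [ -1.14  -6.69 -64.64]
70 [124.9 125.6 -15.2] [ -1.23  -7.21 -69.62]
75 [138.3 127.4 -15.6] [ -1.32  -7.72 -74.59]
80 [151.8 128.1 -16. ] [ -1.41  -8.24 -79.56]
85 [165.3 127.5 -16.1] [ -1.5   -8.75 -84.53]
90 [178.8 125.8 -16.2] [ -1.58  -9.27 -89.51]
95 [192.  123.  -16.1] [ -1.67  -9.78 -94.48]
100 [204.9 119.  -16. ] [ -1.76 -10.3  -99.45]
```

```bash
python3 -m pendant '[[[0,0,20,0.18,1.03,9.95],[-10,-10,30,0.35,2.06,19.9],[-25,-25,30,0.53,3.09,29.8],[-40,-40,30,0.7,4.12,39.8],[-60,-60,30,0.88,5.15,49.7],[-80,-80,30,1.06,6.18,59.7],[-95,-95,25,1.23,7.21,69.6],[-102,-101,15,1.41,8.24,79.6],[-102,-101,0,1.58,9.27,89.5],[-102,-101,0,1.58,9.27,89.5]]]' 0.05
python3 - <<'E'
from h import *
from arc import A
print(np.round(A(0,127)-get_obs()["tool_pos"]*1000,1),tool()[:3,:3].round(3).tolist(),get_obs()["joint_pos"])
s=shot("wrist","w5");
a=shot("side","s5")["pixels"][150:270,200:370]
cv2.imwrite("pics/c5.png",np.vstack([s["pixels"][:230],cv2.resize(a,(640,360))])[:,:,::-1])
E
```

```text
clock: 18.75
tool_pos: [0.436, -0.0014, 0.1813]
orientation: [179.8, -6.1, -99.8]
force: [0.5, -0.1, 0.3]
opening: 0.0416
[  1.3   1.2 -19.5] [[-0.169, -0.985, -0.021], [-0.98, 0.17, -0.105], [0.107, 0.003, -0.994]] [ 30.29726756   0.72086889 -33.06808562   5.25729667 -60.41046491
  47.130997  ]
```

View pics/c5.png

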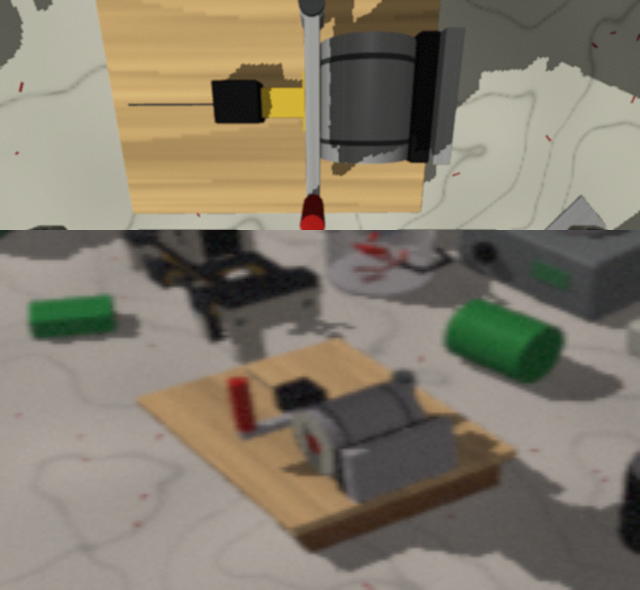

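```bash
python3 -m pendant '[[[0,-2,-20,0,0,0],[-0.3,-3.5,-40,0,0,0],[-0.6,-5.5,-65,0,0,0],[-0.8,-6.8,-85,0,0,0],[-0.8,-6.8,-85,0,0,0],[-0.8,-6.8,-85,0,0,0]]]' 0.1
python3 - <<'E'
from h import *
from arc import A
print(np.round(A(0)-get_obs()["tool_pos"]*1000,1))
a=shot("side","s6")["pixels"][170:250,220:340]
cv2.imwrite("pics/c6.png",cv2.resize(a,(720,480))[:,:,::-1])
E
```

```text
clock: 19.6
tool_pos: [0.4372, -0.007, 0.0987]
orientation: [-179.9, -6.0, -99.8]
force: [0.6, 0.4, -0.0]
opening: 0.0401
[-1.1  0.2 -1.5]
```

View pics/c6.png

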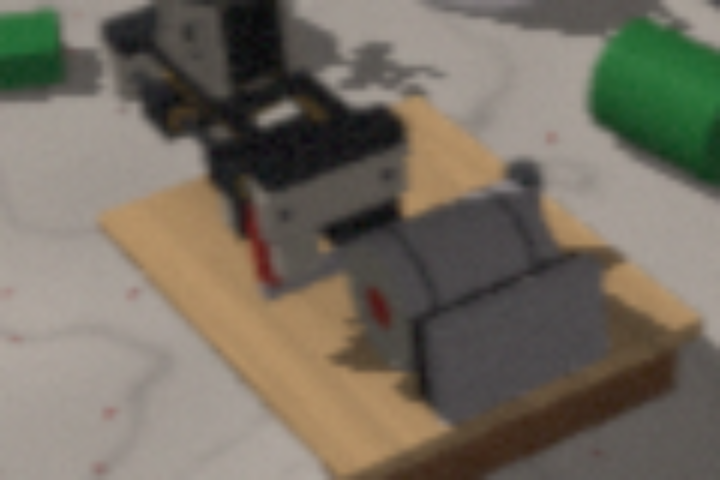

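The finger straddles the knob (255,250). Swing begins.

```bash
python3 -m pendant '[[[1.2,6.5,-0.7,0,-0.3,-2.5],[2.8,13.1,-1.4,-0.1,-0.5,-5],[4.7,19.5,-2.1,-0.1,-0.8,-7.5],[6.8,26,-2.8,-0.2,-1,-10],[9.3,32.2,-3.5,-0.2,-1.3,-12.4],[11.9,38.4,-4.2,-0.3,-1.5,-14.9],[15,44.4,-4.9,-0.3,-1.8,-17.4],[18.1,50.4,-5.5,-0.35,-2.1,-19.9]]]'; python3 -m pendant '[[[7.2,11.4,-1.3,-0.1,-0.5,-5],[15.4,22.1,-2.6,-0.2,-1,-10],[24.4,32,-3.8,-0.3,-1.5,-14.9],[34.3,41.2,-4.9,-0.35,-2.1,-19.9],[45,49.4,-6,-0.4,-2.6,-24.9],[45,49.4,-6,-0.4,-2.6,-24.9]]]'
python3 - <<'E'
from h import *
from arc import A
print(np.round(A(45)-get_obs()["tool_pos"]*1000,1))
for n in("scene","side"):
    s=shot(n,n+"7");P=pts(s);H=hsv(s);h,S,V=H[...,0],H[...,1],H[...,2]
    m=((h<6)|(h>174))&(S>130)&(P[...,2]>.06)&(P[...,0]>.38)&(P[...,0]<.66)&(P[...,1]>-.05)&(P[...,1]<.2)&(s["depth"]>0)
    print(n,m.sum(),np.round(np.median(P[m],0),4) if m.any() else 0,np.round(A(45,85)),np.round(A(41,85)))
E
```

```text
clock: 20.65
tool_pos: [0.4551, 0.0435, 0.0933]
orientation: [-177.9, -5.6, -119.9]
force: [0.1, -1.9, -0.3]
opening: 0.0394
clock: 21.4
tool_pos: [0.5006, 0.0932, 0.0871]
orientation: [-175.7, -4.1, -144.9]
force: [0.2, 0.3, -0.2]
opening: 0.0391
[-1.3 -0.3 -1.4]
scene 54 [0.4988 0.0881 0.116 ] [500.  95. 109.] [491.  89. 109.]
side 3 [0.4895 0.0803 0.0765] [500.  95. 109.] [491.  89. 109.]
```

```bash
python3 -m pendant '[[[11.4,7.3,-0.9,-0.1,-0.5,-5],[23.3,13.5,-1.8,-0.2,-1,-9.9],[35.8,18.7,-2.5,-0.3,-1.5,-14.9],[48.7,22.8,-3.2,-0.35,-2.1,-19.9],[61.8,25.8,-3.7,-0.4,-2.6,-24.9],[75.2,27.6,-4.1,-0.5,-3.1,-29.8],[88.7,28.3,-4.5,-0.6,-3.6,-34.8],[102.2,27.7,-4.6,-0.7,-4.1,-39.8],[109,27,-4.7,-0.75,-4.4,-42.3],[115.7,26,-4.7,-0.8,-4.6,-44.8]]]'; python3 -m pendant '[[[5.3,-1,0,0,-0.2,-2],[10.6,-2.1,0,-0.1,-0.4,-4],[10.6,-2.1,0,-0.1,-0.4,-4]]]'
python3 - <<'E'
from h import *
from arc import A
print(np.round(A(94)-get_obs()["tool_pos"]*1000,1))
for n in("scene",):
    s=shot(n,n+"8");P=pts(s);H=hsv(s);h,S,V=H[...,0],H[...,1],H[...,2]
    m=((h<6)|(h>174))&(S>130)&(P[...,2]>.06)&(P[...,0]>.5)&(P[...,0]<.68)&(P[...,1]>-.05)&(P[...,1]<.22)&(s["depth"]>0)
    print(n,m.sum(),np.round(np.median(P[m],0),4) if m.any() else 0,np.round(A(90,85)),np.round(A(85,85)))
E
```

```text
clock: 22.75
tool_pos: [0.6149, 0.1181, 0.0819]
orientation: [-174.0, -0.0, 170.1]
force: [-1.7, 0.3, 0.2]
opening: 0.0393
clock: 23.12
tool_pos: [0.6236, 0.1162, 0.0816]
orientation: [-173.9, 0.2, 166.1]
force: [-11.7, 2.7, 7.8]
opening: 0.0397
[ 1.9  0.6 -0.6]
scene 0 0 [615. 121. 104.] [602. 123. 104.]
```

The gate is at its stop. I back off to centre the fingers, then lift straight out.

```bash
python3 -m pendant '[[[-5,1,0,0,0,0],[-10,2,0,0,0,0],[-10,2,0,0,0,0]]]'; python3 -m pendant '[[[0.4,2.1,20,0,0,0],[1,5.2,50,0,0,0],[1.8,10.3,100,0,0,0],[2.5,14,140,0,0,0],[20,50,160,0,0,0],[30,80,160,0,0,0],[30,80,160,0,0,0]]]'
python3 - <<'E'
from h import *
from arc import *
s=shot("wrist","w9");a=shot("side","s9")["pixels"][150:270,200:370];shot("scene","sc9")
cv2.imwrite("pics/c9.png",np.vstack([s["pixels"][:230],cv2.resize(a,(640,360))])[:,:,::-1])
P=pts(s)*1000;d=P[...,:2]-O;X=np.stack([d@u,d@v,P[...,2]],-1);H=hsv(s);h,S,V=H[...,0],H[...,1],H[...,2]
ok=s["depth"]>0
for n,m in(("red",((h<6)|(h>174))&(S>150)&(X[...,2]>60)&(X[...,2]<150)),("flask",(X[...,2]>100)&(X[...,2]<125)&(abs(X[...,1])<60)&(X[...,0]>25)),("blk",(V<60)&(S<110)&(abs(X[...,1])<35)&(X[...,0]<-20)&(X[...,0]>-90)&(X[...,2]>50)&(X[...,2]<75))):
    m=m&ok;print(n,m.sum(),np.round(np.percentile(X[m],[2,50,98],axis=0),1).tolist() if m.any() else 0)
E
```

```text
clock: 23.55
tool_pos: [0.6159, 0.1186, 0.0819]
orientation: [-174.0, 0.5, 166.2]
force: [-0.2, 0.3, -1.8]
opening: 0.0392
clock: 24.42
tool_pos: [0.6465, 0.2003, 0.2411]
orientation: [-174.0, 0.4, 166.3]
force: [-0.0, -0.1, -0.7]
opening: 0.0395
red 2666 [[-222.7, 64.1, 109.6], [-183.7, 381.8, 111.7], [-144.9, 403.5, 127.1]]
flask 0 0
blk 1347 [[-72.2, -15.9, 53.2], [-53.7, 1.0, 58.8], [-35.8, 18.0, 61.7]]
```

View pics/c9.png

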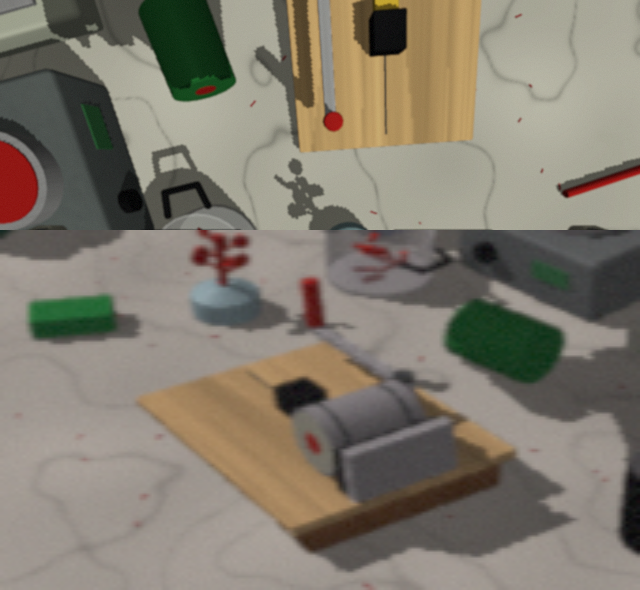

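The gate points straight downhill (bar at 330, knob at (333,121)), and the flask and chock look unchanged. I compare the flask mark's position with the picture taken before the swing, let a second pass, and hand in.

```bash
python3 -m pendant '[[[0,0,20,0,0,0],[0,0,20,0,0,0],[0,0,20,0,0,0],[0,0,20,0,0,0],[0,0,20,0,0,0],[0,0,20,0,0,0],[0,0,20,0,0,0],[0,0,20,0,0,0]]]'
python3 - <<'E'
from h import *
shot("side","s10")
for f in("side","s4","s9","s10"):
    s=pickle.load(open(f+".pkl","rb"));H=hsv(s);m=((H[...,0]<8)|(H[...,0]>172))&(H[...,1]>110);r=np.zeros_like(m);r[195:225,275:292]=1
    v,x=np.where(m&r);print(f,len(x),x.mean().round(2),v.mean().round(2))
a,b=(pickle.load(open(f+".pkl","rb"))["pixels"].astype(int) for f in("s4","s10"))
d=np.abs(a-b).sum(2);print("flask region diff",d[205:235,285:312].mean(),"table noise",d[330:360,100:200].mean())
o=get_obs();print(o["clock"],o["tool_pos"],o["force"])
print(close_job())
E
```

```text
clock: 25.58
tool_pos: [0.646, 0.1985, 0.2617]
orientation: [-174.0, 0.4, 166.2]
force: [0.0, -0.3, -0.5]
opening: 0.0394
side 11 282.45 220.55
s4 11 282.73 221.0
s9 14 282.71 220.71
s10 14 282.71 220.71
flask region diff 7.265432098765432 table noise 13.483
25.625 [0.64594519 0.19847788 0.26165498] [ 0.51264019 -0.20830112 -0.23108889]
the job is handed in; nothing more can be done
None
```

The chock now holds the flask alone, the gate is wide open, and the job was handed in at 25.6 s on the robot clock.

- **Chock:** I gripped the smaller yellow chock and slid it nose first under the shut gate, within about 1 mm of mid-width. The flask contact showed when its origin was about 109 mm below the rest line. I pressed to about 9 N up the slope, let go and lifted away.
- **Gate:** I straddled the knob with the fingers and swung the gate to its stop, where the force reached about 12 N in x (14 N in all). Then I backed off and lifted clear.

Last checks:
- **Flask:** its end mark stayed within about 0.3 pixel between the picture before the swing and the last one. The flask area of those two pictures differed less than bare bench does from noise.
- **Chock position:** the last wrist picture still had it centred on the rack (1 mm off) at about 114 mm from the rest line. That reading is 4–5 mm from the 109 mm I worked out from the grip. I put the gap down to assuming where along the block I had gripped it, but did not confirm it.
- **Gate:** it points straight downhill. In the scene picture taken during the swing the knob could not be found, so this rests on the final pictures.
- **Arm:** no contact force at the end.
- **Flask press:** the actual force on the flask was not measured directly; about 9 N is the wrist reading, less 1–3 N of sliding friction.
- **Bystanders:** nothing else looked disturbed, but I did not measure those objects.

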